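# Refit the push-on knob of a bench variable transformer and set it to zero

## Task

The control knob of the variable transformer is off its shaft: set it over the D-shaped shaft, turn it under a light push until you feel its flat bore fit, and press it fully home until it snaps, never leaning on it hard, because forcing it bends the brush carrier underneath. Then turn it gently anticlockwise to its end stop, so that its white line points at the red zero bar as it must before anyone switches on, and let go. Leave the other things on the desk alone.

Things in the scene. Friction and masses are not known exactly. Their poses are not given: they have to be found in the camera images.
- knob: Black fluted round knob, 54 mm across, 34 mm high, sides straight (grip it anywhere round them), about 0.23 kg, standing loose on the desk with its bore down. A white line runs from the middle of the aluminium-capped top to the rim and down the side. Origin: centre of the underside; z up; x points along the white line.
- knob_bore (a point): Point on the knob's axis 16 mm above its underside. The D-shaped bore opens below and is 26 mm deep: round part 8.6 mm in radius, widening to 11 mm over the lowest 4 mm; its flat lies on the white line's side, 2.2 mm from the axis. At this height a sprung clip opposite the flat snaps into a groove of the shaft.
- knob_pointer (a point): The knob's pointer: the point under its white line, level with the underside, 28 mm from the axis.
- variac: Bench variable transformer, fixed: blue-grey metal case 156 mm deep (x), 150 mm wide (y), aluminium top panel 97 mm high, red switch in front. Origin: centre of the underside; x to the back, y to the left seen from the front, z up. On top a black dial plate 98 mm across with white scale marks and a red zero bar; in its middle the upright control shaft, 12 mm behind the case's centre.
- shaft_tip (a point): Tip of the control shaft, on its axis (case's axes; does not turn with the shaft). Steel, 16 mm in diameter, 22 mm long above a brass collar, 1 mm chamfer, a groove near the tip, one flat 2 mm from the axis. It turns stiffly (0.12 N m) and stays put. The flat faces 0.3 to 1.7 rad clockwise, seen from above, of the red zero bar: not measured, so see it or feel for it.
- shaft_seat (a point): Shaft axis at the top of its 29 mm brass collar, 104 mm above the desk; the knob's origin lies here when home. Over 0.1 rad out of line, the knob stands on the tip, 18 to 22 mm up (3 to 8 N is enough for feeling). In line it drops freely to 9 mm above home, where the clip meets the tip; 10 to 18 N of push then snap it on. A push over about 25 N before it is home is forcing it.
- zero_mark (a point): Point over the red zero bar, 28 mm from the shaft's axis, level with the collar's top, at the front left of the dial (135 degrees from the case's x towards its y). Turned anticlockwise (seen from above), the shaft meets its slightly springy zero stop when its flat, and so the knob's white line, faces this point; the other stop is 290 degrees clockwise.
- multimeter: Bystander: red hand multimeter, 187x84x51 mm, lying on its back.
- flux_bottle: Bystander: small brown dropper bottle with a black cap, 33 mm across, 102 mm high, standing.
- solder_spool: Bystander: spool of solder wire with blue flanges, 56 mm across, 42 mm high.
- driver_red: Bystander: screwdriver with a red handle, 190 mm long, 24 mm thick, lying.
- side_cutters: Bystander: side cutters with red handles, 145x55x12 mm, lying.
- tape_yellow: Bystander: roll of yellow tape, 65 mm across, 18 mm high, lying flat.
Things that resemble listed ones, but are neither listed nor needed, are in the scene too. What is shaped like the knob but orange is not meant.

How it is judged:
By the outcome, as a careful person would: the job done as asked, in the order asked, and still so for the second after the job is handed in, with the robot touching nothing.
It also fails if it takes over 58 s, if anything falls off the work surface, if the arm or the gripper's body presses on something with over 40 N, if the wrist force passes 120 N, or if a joint passes its speed limit or range.

## Robot

A 7-joint arm with a two-finger parallel gripper is mounted at the origin on a cart in front of the work surface, level with it; the furniture and walls round the work are solid. World frame = base frame: x ahead of the robot, y to its left, z up, the work surface at z = 0. Lengths are in mm, angles in rad, forces in N, time in s.
With the tool pointing down it reaches from about 400 to 875 mm from the base axis. Payload 4.4 kg.
Tool frame: the origin (TCP) lies midway between the tips of the shut fingers; the grasp point (between the pads) lies 19 mm behind it; z points along the fingers, y is the line along which they close (so a half turn about z gives the same grasp; the last joint's range is limited). The gripper opens to 85 mm and grips with 20 to 120 N. Pads are 22 mm wide; open, the fingers measure 114 mm over their backs; the gripper's body (76 mm by 85 mm) begins 54 mm behind the grasp point. The pads swing forward as they close: fully open they stand 13 mm farther back than shut.
Start: joints at [-1.324, 0.628, 0.038, 1.517, -0.027, 0.996, -0.02], TCP at [199.997, 618.481, 231.313] pointing down, gripper open.
Joint ranges: [-3.06, 3.06], [-0.37, 2.12], [-1.25, 1.32], [0.18, 2.47], [-1.1, 4.24], [0.23, 1.98], [-2.94, 2.94]. Speed limits (rad/s): [2.57, 2.57, 3.14, 3.14, 3.14, 3.14, 3.14].

## Interface

Orientations are given as [roll, pitch, yaw] about the fixed x, y, z axes, in that order (R = Rz(yaw) Ry(pitch) Rx(roll)).
In Python, from cell import telemetry, eyes, ctrl, finder gives the robot as it stands.
- The arm moves only by the tool move_arm, never from a script. Its argument "steps" is a list of rows, each a list of 7 numbers: the turn, a rotation vector about the world's x, y, z in degrees, then the shift along the world's x, y, z in m, then the finger opening in m, from 0 to 0.0854. A call has 1 to 5 rows; each row shifts and turns the commanded pose from where the row before left it; what a row does not reach is not made up. A row lasts 1/10 s, in which the tool goes at most 50 mm and 8.59 degrees, less where a joint would pass 70% of its speed; a pose out of reach is approached as far as the arm can. A call with a gripper value outside its range is refused whole. The fingers move at their own pace and stop on an object; the grip force is fixed at half the most. Time passes only in rows, so rows that do not move let the fingers close. It gives the time, the measured TCP pose, the force, the opening and the grip force at its end, in the units of the state.
- telemetry.read_state(): the state, without advancing time (a new reading comes with each control period).
- eyes.get_image(name): name is "scene" or "side" or "wrist"; returns (picture, depth): 420x560x3 uint8, blue, green, red; 420x560 float32, mm along the optical axis (not along the pixel's ray), 0 where there is no reading.
- eyes.calibration(name): a dict with "fx", "fy", "cx", "cy" (pixels), "distortion" ([k1, k2, p1, p2, k3] as OpenCV has them; the pictures are not rectified), "position" and "attitude" of the camera in the world. Camera axes: x right, y down, z forward; pixel columns grow to the right and rows downward; lengths in mm; the calibration is good to about 2 mm. A picture is of the moment at which its call begins: read the wrist's pose just before it. calibration takes no time and is no camera call; for the wrist camera it gives the pose at the moment of the call.
- ctrl.finish_job(): hands the job in; it is judged then, once.
Trained networks look in the newest picture that a camera, given by its name, has taken for a name from the list of things; names that differ only in an ending like _2 or _b are one class to them, and where a whole thing is asked for, a point or a joint stands for the part that bears it (a point fixed in the world has none). Each returns a list of dicts, best first, with "confidence" (0 to 1); they miss things now and then, are a little off and sometimes report something else, mostly with a low value. They report only what shows in the picture. A call takes as long as a camera call. They do not tell look-alikes from the thing itself.
- finder.boxes_of(camera, name): "location" ([x, y, z] in mm, in the coordinates of the camera as it stood for that picture, good to about 4 mm: the middle of the surface that is visible of it).
- finder.cut_out(camera, name): "mask" (420x560 bool, what is visible of it).
- finder.pinpoint(camera, name): "location" ([x, y, z] in mm, in the coordinates of the camera as it stood for that picture, good to about 4 mm: a listed point, or the origin of a listed thing).
The state is a dict: "clock": time; "qpos": joint angles; "qd": joint speeds; "tau": joint torques, N m; "eef_pos": TCP position; "tool_rot": TCP orientation; "force": force on the tool from outside, world axes, zero at the start; "torque": the same for the moment, N m; "width": finger opening in mm; "gripper_force": force on a finger pad.
Only numpy, scipy, OpenCV 4.12 (cv2) and the standard library are available. Lean on these libraries where they do the work, as an engineer would, in place of code of your own. Each camera call takes 0.05 s, during which the arm holds its last target. There are 200 camera calls.

## Working session

There is one attempt and no reset: what is moved stays moved. The work goes in short steps, Python scripts to look and compute and a tool call to move; the robot and the scene stay as the last step left them, time stands still between calls to the robot, and variables do not carry over. Pictures are saved under pics/ and viewed, at most 10 in all, crops included, and the job is handed in when it is done.

Besides the shell and the picture viewer there is one more tool, called after ">>>" as name(argument=value, ...), one argument or row to a line, values as JSON. move_arm: Moves the arm, as the interface text tells. Its arguments: {"type":"object","properties":{"steps":{"type":"array"}},"required":["steps"]}

```bash
mkdir -p pics; cat > h.py <<'E'
import numpy as np, cv2
from scipy.spatial.transform import Rotation as R
from cell import telemetry, eyes, ctrl, finder
def cal(n):
    c=eyes.calibration(n); a=np.array(c["attitude"])
    Rm=a if a.shape==(3,3) else R.from_euler("xyz",a).as_matrix()
    K=np.array([[c["fx"],0,c["cx"]],[0,c["fy"],c["cy"]],[0,0,1]]); return K,np.array(c["distortion"],float),Rm,np.array(c["position"])
def w(c,p): return c[2]@np.array(p)+c[3]
def px(c,P):
    Rm=c[2].T; return cv2.projectPoints(np.array(P,float).reshape(-1,3),cv2.Rodrigues(Rm)[0],-Rm@c[3],c[0],c[1])[0].reshape(-1,2)
def plane(c,uv,z):
    u=cv2.undistortPoints(np.array(uv,float).reshape(-1,1,2),c[0],c[1]).reshape(-1,2)
    d=np.c_[u,np.ones(len(u))]@c[2].T; return c[3]+d*((z-c[3][2])/d[:,2])[:,None]
def cloud(c,depth,mask):
    v,u=np.nonzero(mask&(depth>0)); n=cv2.undistortPoints(np.c_[u,v].astype(float).reshape(-1,1,2),c[0],c[1]).reshape(-1,2)
    return (np.c_[n,np.ones(len(n))]*depth[v,u][:,None])@c[2].T+c[3]
E
python3 - <<'E'
from h import *
s=telemetry.read_state(); print({k:np.round(v,3) for k,v in s.items()})
ims=[]
for n in ["scene","side","wrist"]:
    print(n,eyes.calibration(n)["attitude"])
    c=cal(n); im,d=eyes.get_image(n); cv2.imwrite(f"pics/{n}0.png",im)
    np.savez(f"{n}0.npz",im=im,d=d)
    for t in ["knob","knob_pointer","variac","shaft_tip","shaft_seat","zero_mark"]:
        for r in finder.pinpoint(n,t)[:3]: P=w(c,r["location"]); print(n,t,round(r["confidence"],2),P.round(),px(c,P).round()[0])
E
```

```text
{'clock': np.float64(0.0), 'qpos': array([-1.324,  0.629,  0.038,  1.518, -0.027,  0.996, -0.02 ]), 'qd': array([ 0.001,  0.001,  0.001,  0.001, -0.   , -0.   , -0.   ]), 'tau': array([ 1.0000e-03, -5.6340e+01,  1.2260e+00, -1.9345e+01,  1.1000e-02,
        1.1000e-02, -0.0000e+00]), 'eef_pos': array([199.802, 617.864, 230.384]), 'tool_rot': array([-3.14 ,  0.   ,  2.829]), 'force': array([ 0.377,  0.053, -0.477]), 'torque': array([-0.018, -0.026,  0.046]), 'gripper_force': np.float64(0.0), 'width': np.float64(85.503)}
scene [-1.99008588 -0.01944938 -0.83220175]
scene knob 0.77 [ 498. -187.   -2.] [332. 280.]
scene knob 0.76 [ 400. -152.   -1.] [294. 291.]
scene knob_pointer 0.91 [ 518. -170.    0.] [332. 274.]
scene knob_pointer 0.83 [ 392. -177.    3.] [300. 295.]
scene variac 0.78 [583.  74.  -4.] [274. 235.]
scene shaft_tip 0.75 [ 294. -241.   -1.] [294. 327.]
scene shaft_tip 0.68 [598.  74. 128.] [279. 189.]
scene shaft_seat 0.95 [591.  78. 100.] [276. 199.]
scene zero_mark 0.91 [570.  91. 105.] [267. 198.]
side [-2.11800204  0.00584474  3.09968219]
side knob 0.65 [ 400. -148.   -3.] [316. 209.]
side knob 0.57 [ 495. -193.   -1.] [284. 201.]
side knob_pointer 0.58 [ 388. -178.    0.] [319. 203.]
side knob_pointer 0.56 [ 514. -168.    5.] [279. 204.]
side variac 0.76 [583.  76.   2.] [257. 254.]
side variac 0.21 [667. 349.  -0.] [218. 335.]
side shaft_tip 0.87 [593.  74. 126.] [252. 213.]
side shaft_tip 0.61 [571.  94. 108.] [261. 224.]
side shaft_seat 0.78 [591.  75. 101.] [253. 222.]
side zero_mark 0.71 [571.  91. 110.] [261. 222.]
side zero_mark 0.36 [558. 349.  -1.] [270. 334.]
side zero_mark 0.28 [ 292. -240.   -4.] [346. 193.]
wrist [ 2.87937464e+00 -8.29119969e-05  1.25797001e+00]
```

```bash
python3 - <<'E'
import cv2,numpy as np
a=cv2.imread("pics/scene0.png");b=cv2.imread("pics/side0.png")
c=lambda i,x,y,w,h,W,H:cv2.resize(i[y:y+h,x:x+w],(W,H),interpolation=cv2.INTER_CUBIC)
top=np.hstack([cv2.resize(a,(400,300)),c(a,260,240,120,90,400,300)])
bot=np.hstack([c(a,225,160,100,75,400,300),c(b,265,170,80,60,400,300)])
cv2.imwrite("pics/m1.png",np.vstack([top,bot]))
E
```

```text
(no output)
```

View pics/m1.png

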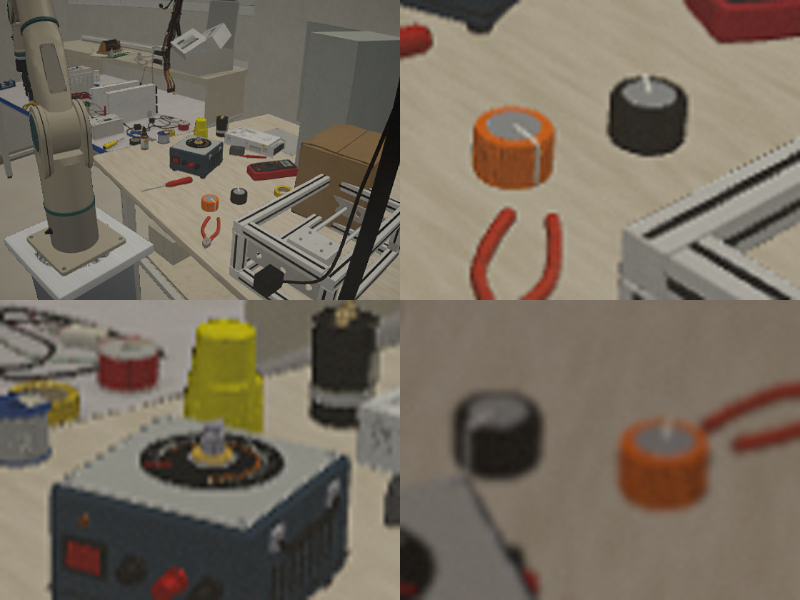

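Black knob with its white line at scene pixel (332,280), side (284,201). The orange look-alike at (294,291) is not meant. The black one fits the description, and the crop confirms it. The shaft is at about (279,189).

```bash
python3 - <<'E'
from h import *
c=cal("wrist"); s=telemetry.read_state(); T=R.from_euler("xyz",s["tool_rot"])
print("cam in tool",T.inv().apply(c[3]-s["eef_pos"]), "axis in tool",T.inv().apply(c[2][:,2]), "camx",T.inv().apply(c[2][:,0]),c[0][0])
for n in ["scene","side"]:
    c=cal(n); z=np.load(n+"0.npz"); eyes.get_image(n)
    for t in ["knob","variac"]:
        for m in finder.cut_out(n,t)[:2]:
            P=cloud(c,z["d"],m["mask"]); zt=27 if t=="knob" else 93
            Q=P[(P[:,2]>zt)&(P[:,2]<zt+12)]
            if len(Q)<15: continue
            r=cv2.minAreaRect(Q[:,:2].astype(np.float32)); print(n,t,round(m["confidence"],2),len(Q),P.mean(0).round(),"zmed",np.median(Q[:,2]).round(1),r)
    for nm in ["solder_spool","flux_bottle","multimeter","driver_red","side_cutters","tape_yellow"]:
        for r in finder.boxes_of(n,nm)[:1]: print(n,nm,round(r["confidence"],2),w(c,r["location"]).round())
E
```

```text
cam in tool [  66.20869331   -0.19338158 -143.40705496] axis in tool [-2.59265488e-01  8.02050276e-05  9.65806088e-01] camx [ 4.50789519e-05  9.99999996e-01 -7.09434448e-05] [289.50632686   0.         278.96401597]
scene knob 0.79 289 [ 390. -158.   25.] zmed 34.6 ((397.3641662597656, -151.54440307617188), (52.65483474731445, 51.85529327392578), 42.584957122802734)
scene knob 0.72 244 [ 486. -199.   25.] zmed 34.3 ((494.33990478515625, -194.68643188476562), (48.71440505981445, 53.68797302246094), 52.53139877319336)
scene variac 0.92 1186 [550.  44.  69.] zmed 96.3 ((579.7537841796875, 70.11296844482422), (154.79605102539062, 149.49124145507812), 14.77853775024414)
scene solder_spool 0.76 [659. 336.  26.]
scene flux_bottle 0.76 [551. 340.  46.]
scene multimeter 0.69 [ 717. -183.   39.]
scene driver_red 0.55 [417.  19.  15.]
scene side_cutters 0.69 [ 281. -253.   11.]
scene tape_yellow 0.55 [ 640. -268.   15.]
side knob 0.8 157 [ 399. -137.   26.] zmed 34.9 ((398.4985656738281, -146.3870849609375), (52.43669891357422, 50.86252975463867), 83.78169250488281)
side knob 0.72 150 [ 497. -178.   26.] zmed 34.9 ((496.4117431640625, -188.7309112548828), (52.71904373168945, 49.28322219848633), 87.32025909423828)
side variac 0.95 1988 [578. 110.  77.] zmed 98.3 ((580.528076171875, 74.77033233642578), (154.02301025390625, 151.84146118164062), 13.528966903686523)
side solder_spool 0.79 [666. 360.  43.]
side flux_bottle 0.85 [558. 360.  49.]
side multimeter 0.92 [ 734. -146.   39.]
side driver_red 0.73 [424.  28.  14.]
side side_cutters 0.58 [ 299. -235.    4.]
side tape_yellow 0.53 [ 636. -271.   13.]
```

>>> move_arm(
  steps=[
    [0, 0, -4, 0.0264, -0.0375, 0, 0.085],
    [0, 0, -4, 0.0264, -0.0375, 0, 0.085],
    [0, 0, -4, 0.0264, -0.0375, 0, 0.085],
    [0, 0, -4, 0.0264, -0.0375, 0, 0.085],
    [0, 0, -4, 0.0264, -0.0375, 0, 0.085],
  ],
)

```text
clock: 2.45
eef_pos: [332.9, 429.5, 231.6]
tool_rot: [3.141, -0.0, 2.477]
force: [1.4, 0.8, 0.5]
width: 84.7
gripper_force: 0.0
```

>>> move_arm(
  steps=[
    [0, 0, -4, 0.0264, -0.0375, 0, 0.085],
    [0, 0, -4, 0.0264, -0.0375, 0, 0.085],
    [0, 0, -4, 0.0264, -0.0375, 0, 0.085],
    [0, 0, -4, 0.0264, -0.0375, 0, 0.085],
    [0, 0, -4, 0.0264, -0.0375, 0, 0.085],
  ],
)

```text
clock: 2.95
eef_pos: [464.9, 242.0, 231.6]
tool_rot: [3.141, -0.0, 2.128]
force: [1.4, 0.2, 0.2]
width: 85.0
gripper_force: 0.0
```

>>> move_arm(
  steps=[
    [0, 0, -4, 0.0264, -0.0375, -0.01, 0.085],
    [0, 0, -4, 0.0264, -0.0375, -0.01, 0.085],
    [0, 0, -4, 0.0264, -0.0375, -0.01, 0.085],
    [0, 0, -4, 0.0264, -0.0375, -0.01, 0.085],
    [0, 0, -4, 0.0264, -0.0375, -0.01, 0.085],
  ],
)

```text
clock: 3.45
eef_pos: [597.0, 54.5, 181.1]
tool_rot: [3.141, -0.0, 1.779]
force: [1.0, 1.0, -0.2]
width: 85.1
gripper_force: 0.0
```

>>> move_arm(
  steps=[
    [0, 0, 0, 0, 0, -0.01, 0.085],
    [0, 0, 0, 0, 0, -0.01, 0.085],
    [0, 0, 0, 0, 0, -0.005, 0.085],
    [0, 0, 0, 0, 0, 0, 0.085],
    [0, 0, 0, 0, 0, 0, 0.085],
  ],
)

```text
clock: 3.95
eef_pos: [595.7, 57.5, 156.6]
tool_rot: [3.141, -0.001, 1.784]
force: [0.5, -1.0, 0.2]
width: 85.0
gripper_force: 0.0
```

```bash
python3 - <<'E'
from h import *
s=telemetry.read_state(); print(s["eef_pos"],s["tool_rot"],s["qpos"].round(2) if hasattr(s["qpos"],"round") else s["qpos"])
c=cal("wrist"); im,d=eyes.get_image("wrist"); np.savez("w1.npz",im=im,d=d)
for t in ["variac","shaft_tip","shaft_seat","zero_mark"]:
    for r in finder.pinpoint("wrist",t)[:2]: P=w(c,r["location"]); print(t,round(r["confidence"],2),P.round(1),px(c,P).round()[0])
x,y=px(c,[592,76,126])[0].astype(int); print(x,y)
x0,y0=x-60,y-55
crop=cv2.resize(im[y0:y0+110,x0:x0+120],None,fx=5,fy=5,interpolation=cv2.INTER_CUBIC); print(x0,y0,crop.shape)
cv2.imwrite("pics/w1.png",crop)
E
```

```text
[595.72337266  57.5360531  156.60020945] [ 3.14133831e+00 -7.23694076e-04  1.78385243e+00] [-0.33  0.66  0.3   1.75 -0.27  0.77  0.32]
variac 0.58 [578.6  76.4   1.5] [267. 179.]
shaft_tip 0.58 [591.4  78.7 126.9] [281. 210.]
shaft_tip 0.37 [576.9  74.4   1. ] [265. 181.]
shaft_seat 0.81 [589.7  74.4 104.8] [277. 207.]
zero_mark 0.63 [566.6  90.3 103.9] [248. 178.]
280 213
220 158 (550, 600, 3)
```

View pics/w1.png

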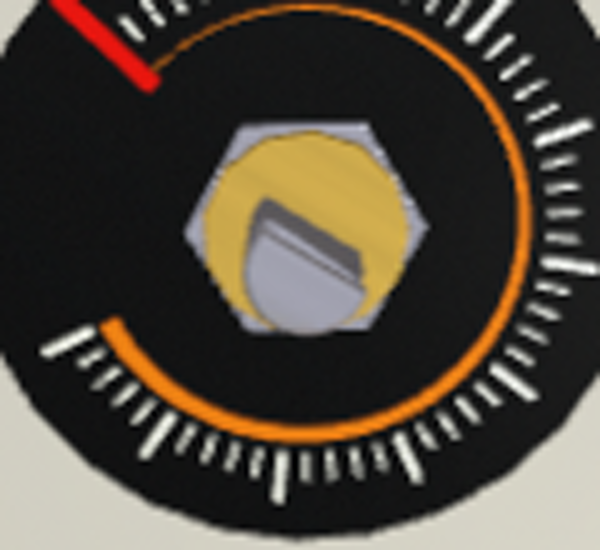

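The shaft's D tip is at crop (305,275), its flat edge running (260,222)–(365,290) and facing up and to the right. The red zero bar ends at crop (152,82). The brass collar is centred at about (307,232).

```bash
python3 - <<'E'
from h import *
c=cal("wrist"); f=lambda u:np.array([220,158])+(np.array(u)+.5)/5-.5
e=plane(c,f([[260,222],[365,290]]),126); v=e[1]-e[0]; print(e[:,:2].round(1),"len",np.linalg.norm(v).round(1))
print("flat az",np.degrees(np.arctan2(v[1],v[0]))%180+0, "normal", (np.degrees(np.arctan2(v[1],v[0]))+90)%360)
n=np.array([-v[1],v[0]]);n/=np.linalg.norm(n); print("axis from flat",(e.mean(0)[:2]-2*n).round(1))
col=plane(c,f([[307,232]]),104)[0]; nut=plane(c,f([[307,228]]),100)[0]; print("collar",col.round(1),nut.round(1))
b=plane(c,f([[152,82],[65,-4]]),99.5); print(b.round(1)); 
for q in (b[0],b[1]): print("bar az",np.degrees(np.arctan2(*(q-col)[1::-1])), np.linalg.norm((q-col)[:2]))
# better collar fit from brass pixels
z=np.load("w1.npz"); hsv=cv2.cvtColor(z["im"],cv2.COLOR_BGR2HSV); m=cv2.inRange(hsv,(18,90,90),(32,255,255)); m[:, :250]=0;m[:,310:]=0;m[:175]=0;m[235:]=0
p=cv2.convexHull(np.argwhere(m)[:,::-1].astype(np.float32)); P=plane(c,p.reshape(-1,2),104)[:,:2]; print("brass circ",cv2.minEnclosingCircle(P.astype(np.float32)), cv2.fitEllipse(P.astype(np.float32)))
E
```

```text
[[585.6  80.8]
 [600.2  75. ]] len 15.7
flat az 158.41834941662606 normal 68.41834941662607
axis from flat [592.1  76.1]
collar [592.8  75.8 104. ] [592.9  75.5 100. ]
[[567.5  91.1  99.5]
 [553.6 100.3  99.5]]
bar az 148.7276585673423 29.584176111545997
bar az 147.99419351847862 46.16112496062319
brass circ ((592.6535034179688, 75.37385559082031), 14.559626579284668) ((592.5985107421875, 75.39044952392578), (28.559255599975586, 28.87656021118164), 29.74839973449707)
```

>>> move_arm(
  steps=[
    [0, 0, 0, -0.016, -0.041, 0.005, 0.085],
    [0, 0, 0, -0.016, -0.041, 0, 0.085],
    [0, 0, 0, -0.016, -0.041, 0, 0.085],
    [0, 0, 0, -0.016, -0.041, 0, 0.085],
    [0, 0, 0, -0.016, -0.041, 0, 0.085],
  ],
)

```text
clock: 4.7
eef_pos: [515.4, -150.5, 161.7]
tool_rot: [3.141, 0.0, 1.782]
force: [0.6, -0.7, -0.1]
width: 85.0
gripper_force: 0.0
```

>>> move_arm(
  steps=[
    [0, 0, 0, -0.016, -0.041, -0.005, 0.085],
    [0, 0, 0, -0.004, 0, -0.01, 0.085],
    [0, 0, 0, 0, 0, 0, 0.085],
    [0, 0, 0, 0, 0, 0, 0.085],
  ],
)

```text
clock: 5.1
eef_pos: [496.6, -188.8, 146.3]
tool_rot: [3.141, -0.001, 1.783]
force: [0.1, -0.3, -0.4]
width: 85.1
gripper_force: 0.0
```

```bash
python3 - <<'E'
from h import *
s=telemetry.read_state(); print(s["eef_pos"],s["tool_rot"],s["qpos"])
c=cal("wrist"); im,d=eyes.get_image("wrist"); np.savez("w2.npz",im=im,d=d)
for t in ["knob","knob_pointer"]:
    for r in finder.pinpoint("wrist",t)[:2]: P=w(c,r["location"]); print(t,round(r["confidence"],2),P.round(1),px(c,P).round()[0])
for m in finder.cut_out("wrist","knob")[:2]:
    P=cloud(c,d,m["mask"]); Q=P[(P[:,2]>30)&(P[:,2]<38)]; print(len(Q),np.median(Q[:,2]),cv2.minEnclosingCircle(Q[:,:2].astype(np.float32)),cv2.minAreaRect(Q[:,:2].astype(np.float32)))
# obstacle heights around
A=cloud(c,d,np.ones_like(d,bool)); k=np.linalg.norm(A[:,:2]-[496,-190],axis=1); 
for r0 in (32,45,60,75,90,110): q=A[(k>r0)&(k<r0+15)]; print(r0,len(q),q[:,2].max().round() if len(q) else None, q[q[:,2].argmax()].round() if len(q) else None)
im2=cv2.resize(im,(700,525)); cv2.imwrite("pics/w2.png",im2)
E
```

```text
[ 496.55970361 -188.76627602  146.34054966] [ 3.14121318e+00 -9.72164551e-04  1.78297572e+00] [ 0.13674741  0.59216768  0.26153224  1.93831912 -0.24524453  0.64172853
  0.7653664 ]
knob 0.86 [ 499.8 -190.6    0.6] [282. 205.]
knob 0.83 [ 396.4 -150.9    1.4] [188. 144.]
knob_pointer 0.9 [ 391.6 -173.7    1.8] [180. 166.]
2984 34.92052401310427 ((398.81024169921875, -148.43711853027344), 26.985172271728516) ((398.5691223144531, -148.45391845703125), (52.958194732666016, 52.4176139831543), 12.01613998413086)
2617 35.02098308177102 ((495.86468505859375, -189.6984405517578), 27.690658569335938) ((495.7984619140625, -189.56715393066406), (54.30434799194336, 53.43785095214844), 86.87001037597656)
32 13642 248.0 [ 462. -183.  248.]
45 15854 251.0 [ 547. -165.  251.]
60 19459 247.0 [ 551. -166.  247.]
75 7502 217.0 [ 566. -162.  217.]
90 8742 37.0 [ 416. -148.   37.]
110 9963 37.0 [ 391. -145.   37.]
```

View pics/w2.png

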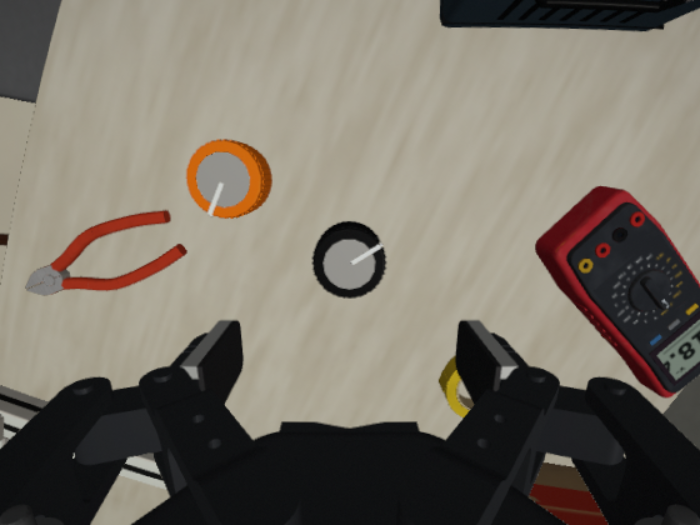

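The black knob is at (349,259) in this view, its line running (353,263)→(383,246). The orange look-alike is at (229,178), and nothing stands near the fingers' landing spots.

```bash
python3 - <<'E'
from h import *
c=cal("wrist"); z=np.load("w2.npz"); im=z["im"]
roi=im[175:245,245:315]; g=roi.min(2); m=(g>205); print(m.sum())
p=np.argwhere(m)[:,::-1]+[245,175]; P=plane(c,p,34)[:,:2]; C=np.array([495.9,-189.6]); 
q=P[np.linalg.norm(P-C,axis=1)<27]; v=cv2.fitLine(q.astype(np.float32),cv2.DIST_HUBER,0,.01,.01).ravel(); print("fit az",np.degrees(np.arctan2(v[1],v[0])),v[2:],len(q))
d=q.mean(0)-C; print("mean az",np.degrees(np.arctan2(d[1],d[0])),np.linalg.norm(d))
e=plane(c,(np.array([[353,263],[383,246]])+.5)/1.25-.5,34); print("hand az",np.degrees(np.arctan2(*(e[1]-e[0])[1::-1])),e.round(1))
E
```

```text
42
fit az 45.02462 [ 507.536  -179.0463] 42
mean az 42.207619888532044 15.70915297778954
hand az 42.59111989965824 [[ 499.4 -188.4   34. ]
 [ 517.9 -171.4   34. ]]
```

>>> move_arm(
  steps=[
    [0, 0, 0, -0.0005, -0.001, -0.035, 0.085],
    [0, 0, 0, 0, 0, -0.035, 0.085],
    [0, 0, 0, 0, 0, -0.035, 0.085],
    [0, 0, 0, 0, 0, -0.03, 0.085],
    [0, 0, 0, 0, 0, -0.008, 0.085],
  ],
)

```text
clock: 5.8
eef_pos: [494.2, -189.5, 0.8]
tool_rot: [-3.138, -0.003, 1.783]
force: [-0.9, 0.7, 0.2]
width: 85.0
gripper_force: 0.0
```

>>> move_arm(
  steps=[
    [0, 0, 0, 0, 0, 0, 0.045],
    [0, 0, 0, 0, 0, 0, 0.045],
    [0, 0, 0, 0, 0, 0, 0.045],
    [0, 0, 0, 0, 0, 0, 0.045],
    [0, 0, 0, 0, 0, 0, 0.045],
  ],
)

```text
clock: 6.3
eef_pos: [496.8, -191.3, 5.1]
tool_rot: [3.139, 0.001, 1.782]
force: [-0.6, 0.6, 7.4]
width: 52.1
gripper_force: 64.0
```

>>> move_arm(
  steps=[
    [0, 0, 0, 0, 0, 0.005, 0.045],
    [0, 0, 0, 0, 0, 0.015, 0.045],
    [0, 0, 0, 0, 0, 0.03, 0.045],
    [0, 0, 0, 0, 0, 0.04, 0.045],
    [0, 0, 0, 0, 0, 0.04, 0.045],
  ],
)

```text
clock: 6.8
eef_pos: [494.7, -190.7, 134.8]
tool_rot: [-3.141, -0.001, 1.781]
force: [0.3, 0.1, -2.4]
width: 52.1
gripper_force: 63.8
```

>>> move_arm(
  steps=[
    [0, 0, 0, 0, 0, 0.02, 0.045],
    [0, 0, 0, 0, 0, 0, 0.045],
    [0, 0, 0, 0, 0, 0, 0.045],
  ],
)

```text
clock: 7.1
eef_pos: [495.1, -190.6, 153.3]
tool_rot: [3.141, -0.0, 1.782]
force: [-1.2, -0.1, -3.3]
width: 52.0
gripper_force: 63.8
```

```bash
python3 - <<'E'
from h import *
s=telemetry.read_state(); print(s["eef_pos"],s["tool_rot"],s["force"],s["torque"],s["width"])
T=R.from_euler("xyz",s["tool_rot"])
c=cal("wrist"); im,d=eyes.get_image("wrist"); np.savez("w3.npz",im=im,d=d)
for t in ["knob","knob_pointer"]:
    for r in finder.pinpoint("wrist",t)[:1]: P=w(c,r["location"]); print(t,round(r["confidence"],2),P.round(1),"tool",T.inv().apply(P-s["eef_pos"]).round(1))
for m in finder.cut_out("wrist","knob")[:2]:
    P=cloud(c,d,m["mask"]); Q=T.inv().apply(P-s["eef_pos"]); print(len(Q),m["confidence"],np.percentile(Q,[2,50,98],axis=0).round(1))
    zt=np.percentile(Q[:,2],3);t=Q[abs(Q[:,2]-np.median(Q[:,2]))<3]; print(np.median(t[:,2]),cv2.minAreaRect(t[:,:2].astype(np.float32)))
x,y=px(c,T.apply([0,0,-20])+s["eef_pos"])[0].astype(int); print(x,y)
cv2.imwrite("pics/w3.png",cv2.resize(im[y-60:y+60,x-75:x+75],None,fx=5,fy=5,interpolation=cv2.INTER_CUBIC))
E
```

```text
[ 495.13870464 -190.60651298  153.29515764] [ 3.14147153e+00 -3.29433289e-04  1.78186382e+00] [-1.24907156 -0.14065624 -3.25962313] [-0.02706332  0.03969586  0.00071402] 52.00068879119953
knob 0.97 [ 497.2 -193.5  145.3] tool [-3.2  1.4  8. ]
knob_pointer 0.98 [ 393.3 -172.8    1. ] tool [ 38.7 -95.9 152.3]
11814 0.96 [[-20.9 -24.  -31.1]
 [  7.9  -0.7 -29.7]
 [ 28.6  22.6  -2.3]]
-29.849783777480994 ((2.222688674926758, -0.5838737487792969), (53.226097106933594, 52.160953521728516), 12.435032844543457)
3243 0.64 [[  37.  -109.3  116.8]
 [  62.   -82.9  118.5]
 [  86.3  -59.4  146.4]]
118.32400700281175 ((61.6187629699707, -85.70872497558594), (52.44633483886719, 52.89024353027344), 47.39888000488281)
280 279
```

View pics/w3.png

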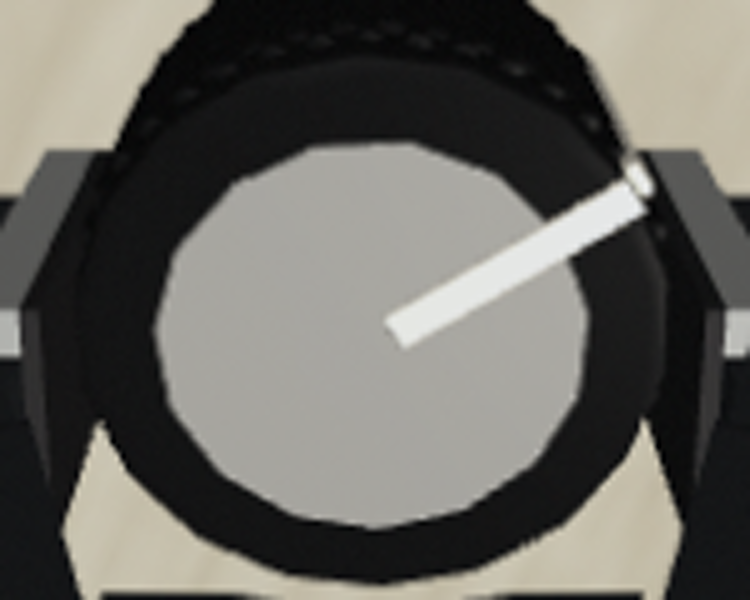

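The knob is held between the pads. Its cap is centred at crop (372,335) and the line runs (397,335)→(637,198).

```bash
python3 - <<'E'
from h import *
s=telemetry.read_state(); T=R.from_euler("xyz",s["tool_rot"]); c=cal("wrist")
f=lambda u:np.array([205,219])+(np.array(u)+.5)/5-.5
im=np.load("w3.npz")["im"]; m=cv2.inRange(im,(125,125,125),(195,195,195)); m[:240]=0;m[330:]=0;m[:,:232]=0;m[:,328:]=0
n,l,st,ce=cv2.connectedComponentsWithStats(m); k=1+st[1:,4].argmax()
h=cv2.convexHull(np.argwhere(l==k)[:,::-1].astype(np.float32)).reshape(-1,2)
zt=s["eef_pos"][2]+29.8
P=plane(c,h,zt); print(st[k],cv2.minEnclosingCircle(P[:,:2].astype(np.float32)),cv2.fitEllipse(P[:,:2].astype(np.float32)))
C=plane(c,f([[372,335]]),zt)[0]; print("cap",C,"tool",T.inv().apply(C-s["eef_pos"]))
e=plane(c,f([[397,335],[637,198]]),zt); print("line az",np.degrees(np.arctan2(*(e[1]-e[0])[1::-1])),np.degrees(np.arctan2(*(e[1]-C)[1::-1])),np.linalg.norm(e-C,axis=1))
print("tool yaw",np.degrees(s["tool_rot"][2]))
E
```

```text
[ 237  248   85   77 4778] ((493.5190124511719, -189.17141723632812), 18.809539794921875) ((493.4580078125, -189.11456298828125), (37.092750549316406, 37.25932693481445), 1.072676658630371)
cap [ 493.33387703 -188.37115181  181.68271447] tool [  2.49765472  -0.72401082 -29.7944839 ]
line az 44.566866554715084 41.98340554945279 [ 2.1850636  25.99370247]
tool yaw 102.07438203452585
```

>>> move_arm(
  steps=[
    [0, 0, 3.5, 0.014, 0.0378, 0.002, 0.045],
    [0, 0, 3.5, 0.014, 0.0378, 0.002, 0.045],
    [0, 0, 3.5, 0.014, 0.0378, 0, 0.045],
    [0, 0, 3.5, 0.014, 0.0378, 0, 0.045],
    [0, 0, 3.5, 0.014, 0.0378, 0, 0.045],
  ],
)

```text
clock: 7.8
eef_pos: [565.2, -0.6, 156.1]
tool_rot: [-3.14, -0.001, 2.089]
force: [-0.1, -0.2, -3.8]
width: 52.4
gripper_force: 63.8
```

>>> move_arm(
  steps=[
    [0, 0, 3.5, 0.014, 0.0378, 0, 0.045],
    [0, 0, 3.5, 0.014, 0.0378, 0, 0.045],
    [0, 0, 0, 0, 0, 0, 0.045],
    [0, 0, 0, 0, 0, 0, 0.045],
    [0, 0, 0, 0, 0, 0, 0.045],
  ],
)

```text
clock: 8.3
eef_pos: [592.6, 72.0, 156.3]
tool_rot: [-3.139, -0.0, 2.207]
force: [0.2, 0.4, -2.1]
width: 52.2
gripper_force: 63.9
```

```bash
cat > m.py <<'E'
from h import *
def look(zt_off=29.8):
    e=[];
    s=telemetry.read_state(); T=R.from_euler("xyz",s["tool_rot"]); c=cal("wrist"); im,d=eyes.get_image("wrist"); ey=px(c,np.array(s["eef_pos"])+[0,0,zt_off])[0]
    print("eef",np.round(s["eef_pos"],1),"yaw",np.degrees(s["tool_rot"][2]).round(1),"F",np.round(s["force"],1),"M",np.round(s["torque"],2),"q7",s["qpos"][6])
    m=cv2.inRange(im,(110,110,110),(197,197,197)); mm=np.zeros_like(m); cv2.circle(mm,tuple(int(v) for v in ey),52,255,-1); m&=mm
    n,l,st,ce=cv2.connectedComponentsWithStats(m); k=1+st[1:,4].argmax()
    h=cv2.convexHull(np.argwhere(l==k)[:,::-1].astype(np.float32)).reshape(-1,2); zt=s["eef_pos"][2]+zt_off
    P=plane(c,h,zt)[:,:2]; (cx,cy),ax,_=cv2.fitEllipse(P.astype(np.float32)); C=np.array([cx,cy]); print("cap",C.round(1),np.round(ax,1),"tool",T.inv().apply(np.r_[C,zt]-s["eef_pos"]).round(1))
    w_=np.argwhere(im.min(2)>203)[:,::-1]; Q=plane(c,w_,zt)[:,:2]; r=np.linalg.norm(Q-C,axis=1); Q=Q[r<26]
    if len(Q)>10:
        v=cv2.fitLine(Q.astype(np.float32),cv2.DIST_HUBER,0,.01,.01).ravel()[:2]; a=Q.mean(0)-C; v*=np.sign(v@a)
        print("line az fit",np.degrees(np.arctan2(v[1],v[0])).round(1),"mean",np.degrees(np.arctan2(a[1],a[0])).round(1),len(Q))
    return im
E
python3 -c "
from m import *
look()"
```

```text
eef [592.6  72.  156.3] yaw 126.5 F [ 0.2  0.4 -2.1] M [-0.06  0.02  0.04] q7 0.622464100417859
cap [590.9  73.3] [37.3 37.7] tool [  2.1  -0.7 -29.8]
line az fit 69.6 mean 60.1 518
```

>>> move_arm(
  steps=[
    [0, 0, 0, 0.0016, 0.0023, -0.01, 0.045],
    [0, 0, 0, 0, 0, -0.01, 0.045],
    [0, 0, 0, 0, 0, -0.002, 0.045],
    [0, 0, 0, 0, 0, 0, 0.045],
  ],
)

```text
clock: 8.75
eef_pos: [594.4, 75.5, 134.3]
tool_rot: [-3.14, -0.001, 2.209]
force: [0.2, -0.5, -2.5]
width: 52.1
gripper_force: 63.9
```

>>> move_arm(
  steps=[
    [0, 0, 0, 0, 0, -0.002, 0.045],
    [0, 0, 0, 0, 0, -0.002, 0.045],
  ],
)

```text
clock: 8.95
eef_pos: [595.4, 75.9, 131.5]
tool_rot: [3.141, 0.0, 2.209]
force: [0.7, -0.2, -2.3]
width: 52.0
gripper_force: 63.9
```

>>> move_arm(
  steps=[
    [0, 0, 0, 0, 0, -0.001, 0.045],
    [0, 0, 0, 0, 0, 0, 0.045],
  ],
)

```text
clock: 9.15
eef_pos: [595.0, 75.9, 130.3]
tool_rot: [-3.142, -0.0, 2.209]
force: [0.3, -0.6, -3.6]
width: 52.1
gripper_force: 63.9
```

```bash
python3 -c "
from m import *
look()"
```

```text
eef [595.   75.9 130.3] yaw 126.6 F [ 0.3 -0.6 -3.6] M [ 0.03 -0.03 -0.  ] q7 0.626760940099229
cap [592.9  76.6] [36.  37.3] tool [  1.9  -1.3 -29.8]
line az fit 69.0 mean 48.8 830
```

>>> move_arm(
  steps=[
    [0, 0, 0, 0, 0, -0.001, 0.045],
    [0, 0, 0, 0, 0, -0.001, 0.045],
  ],
)

```text
clock: 9.4
eef_pos: [595.2, 75.9, 128.4]
tool_rot: [3.141, 0.0, 2.209]
force: [0.6, 0.0, -2.5]
width: 52.2
gripper_force: 63.9
```

>>> move_arm(
  steps=[
    [0, 0, 0, 0, 0, -0.001, 0.045],
    [0, 0, 0, 0, 0, 0, 0.045],
  ],
)

```text
clock: 9.6
eef_pos: [595.0, 75.9, 127.1]
tool_rot: [-3.141, -0.0, 2.209]
force: [-0.1, 0.6, -3.3]
width: 52.1
gripper_force: 63.9
```

>>> move_arm(
  steps=[
    [0, 0, 0, 0, 0, -0.001, 0.045],
    [0, 0, 0, 0, 0, 0, 0.045],
  ],
)

```text
clock: 9.8
eef_pos: [594.8, 75.8, 126.2]
tool_rot: [-3.141, -0.0, 2.209]
force: [-1.2, -0.1, -3.4]
width: 52.6
gripper_force: 64.0
```

>>> move_arm(
  steps=[
    [0, 0, 0, 0, 0, -0.001, 0.045],
    [0, 0, 0, 0, 0, 0, 0.045],
  ],
)

```text
clock: 10.0
eef_pos: [594.7, 75.7, 125.1]
tool_rot: [-3.141, -0.0, 2.209]
force: [-1.7, -0.4, -2.6]
width: 52.0
gripper_force: 64.0
```

>>> move_arm(
  steps=[
    [0, 0, 0, 0, 0, -0.001, 0.045],
    [0, 0, 0, 0, 0, 0, 0.045],
  ],
)

```text
clock: 10.2
eef_pos: [594.6, 75.8, 124.1]
tool_rot: [-3.141, -0.0, 2.209]
force: [-1.8, -0.9, -2.5]
width: 51.7
gripper_force: 64.0
```

>>> move_arm(
  steps=[
    [0, 0, 0, 0, 0, -0.001, 0.045],
    [0, 0, 0, 0, 0, 0, 0.045],
  ],
)

```text
clock: 10.4
eef_pos: [594.7, 75.8, 123.1]
tool_rot: [-3.141, -0.0, 2.209]
force: [-2.8, -0.8, -3.0]
width: 52.3
gripper_force: 64.0
```

>>> move_arm(
  steps=[
    [0, 0, 0, -0.0008, -0.0003, -0.001, 0.045],
    [0, 0, 0, 0, 0, -0.001, 0.045],
  ],
)

```text
clock: 10.6
eef_pos: [594.6, 75.7, 121.4]
tool_rot: [3.141, 0.0, 2.209]
force: [-1.3, -0.5, -1.8]
width: 52.2
gripper_force: 64.0
```

>>> move_arm(
  steps=[
    [0, 0, 0, 0, 0, -0.001, 0.045],
    [0, 0, 0, 0, 0, -0.001, 0.045],
  ],
)

```text
clock: 10.8
eef_pos: [594.6, 75.7, 119.3]
tool_rot: [3.141, 0.0, 2.209]
force: [-0.5, -0.8, -1.9]
width: 52.0
gripper_force: 64.0
```

>>> move_arm(
  steps=[
    [0, 0, 0, 0, 0, -0.001, 0.045],
    [0, 0, 0, 0, 0, 0, 0.045],
  ],
)

```text
clock: 11.0
eef_pos: [594.5, 75.7, 118.2]
tool_rot: [3.141, 0.0, 2.209]
force: [-0.0, 0.6, -2.7]
width: 52.0
gripper_force: 64.0
```

>>> move_arm(
  steps=[
    [0, 0, 0, 0, 0, -0.001, 0.045],
    [0, 0, 0, 0, 0, 0, 0.045],
  ],
)

```text
clock: 11.2
eef_pos: [594.5, 75.5, 117.3]
tool_rot: [3.141, 0.0, 2.209]
force: [-0.7, 0.3, -2.3]
width: 52.2
gripper_force: 64.1
```

>>> move_arm(
  steps=[
    [0, 0, 0, 0, 0, -0.001, 0.045],
    [0, 0, 0, 0, 0, 0, 0.045],
  ],
)

```text
clock: 11.4
eef_pos: [594.4, 75.3, 116.3]
tool_rot: [3.142, 0.0, 2.209]
force: [-0.4, -1.2, -1.8]
width: 52.3
gripper_force: 64.1
```

>>> move_arm(
  steps=[
    [0, 0, 0, 0, 0, -0.0005, 0.045],
    [0, 0, 0, 0, 0, 0, 0.045],
  ],
)

```text
clock: 11.6
eef_pos: [594.4, 75.3, 115.8]
tool_rot: [-3.142, 0.0, 2.209]
force: [-1.0, -1.6, -1.3]
width: 52.3
gripper_force: 64.1
```

>>> move_arm(
  steps=[
    [0, 0, 0, 0, 0, -0.0005, 0.045],
    [0, 0, 0, 0, 0, 0, 0.045],
  ],
)

```text
clock: 11.8
eef_pos: [594.3, 75.3, 115.3]
tool_rot: [-3.141, 0.0, 2.209]
force: [-1.2, -1.9, -2.6]
width: 52.4
gripper_force: 64.1
```

>>> move_arm(
  steps=[
    [0, 0, 0, 0, 0, -0.0005, 0.045],
    [0, 0, 0, 0, 0, 0, 0.045],
  ],
)

```text
clock: 12.0
eef_pos: [594.3, 75.3, 114.8]
tool_rot: [-3.141, 0.0, 2.209]
force: [-0.3, -2.8, -1.5]
width: 52.1
gripper_force: 64.1
```

>>> move_arm(
  steps=[
    [0, 0, 0, 0, 0, -0.0005, 0.045],
    [0, 0, 0, 0, 0, 0, 0.045],
  ],
)

```text
clock: 12.2
eef_pos: [594.2, 75.3, 114.3]
tool_rot: [-3.141, 0.0, 2.209]
force: [-0.4, -3.2, -1.7]
width: 52.3
gripper_force: 64.1
```

```bash
python3 -c "
from m import *
im=look()
cv2.imwrite('pics/w4.png',cv2.resize(im[:340],None,fx=1.4,fy=1.4))
s,d=eyes.get_image('side'); c=cal('side'); x,y=px(c,[592,76,115])[0].astype(int); cv2.imwrite('pics/s4.png',cv2.resize(s[y-50:y+50,x-60:x+60],None,fx=5,fy=5,interpolation=2))"
```

```text
eef [594.2  75.3 114.3] yaw 126.6 F [-0.4 -3.2 -1.7] M [-0.58  0.13 -0.03] q7 0.631771330050496
cap [591.2  76. ] [34.5 36.6] tool [  2.3  -2.1 -29.8]
line az fit 81.6 mean 40.5 1167
```

View pics/s4.png

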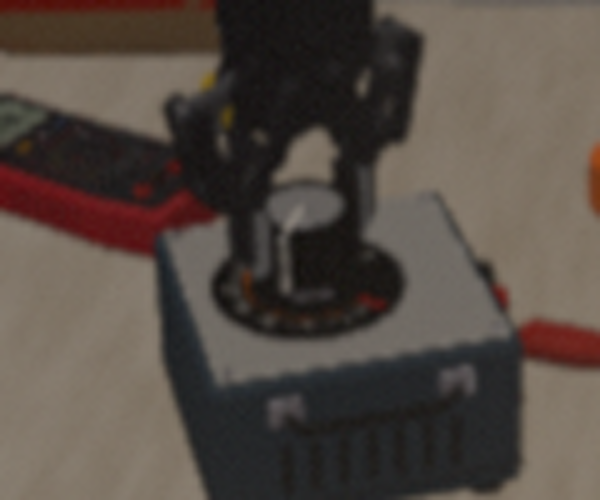

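The knob is over the shaft, its line on the viewer's side at (290,240). I'll check by depth whether it is tilted or has slid in the grip.

```bash
cat >> m.py <<'E'
def top():
    s=telemetry.read_state(); c=cal("wrist"); im,d=eyes.get_image("wrist"); e=np.array(s["eef_pos"])
    P=cloud(c,d,np.ones_like(d,bool)); Q=P[(np.linalg.norm(P[:,:2]-[592.5,75.6],axis=1)<22)&(P[:,2]<e[2]+50)&(P[:,2]>e[2]+15)]
    for _ in range(3):
        A=np.c_[Q[:,:2]-[592.5,75.6],np.ones(len(Q))]; k=np.linalg.lstsq(A,Q[:,2],rcond=None)[0]; r=abs(Q[:,2]-A@k); Q=Q[r<max(1,2*np.median(r))]
    print("eef",e.round(1),"top z",k[2].round(1),"underside",(k[2]-34).round(1),"tilt deg",np.degrees(k[:2]).round(1),len(Q)); return im
E
python3 -c "
from m import *
top()"
```

```text
eef [594.2  75.3 114.2] top z 144.1 underside 110.1 tilt deg [-0.1  0.3] 6272
```

View pics/w4.png

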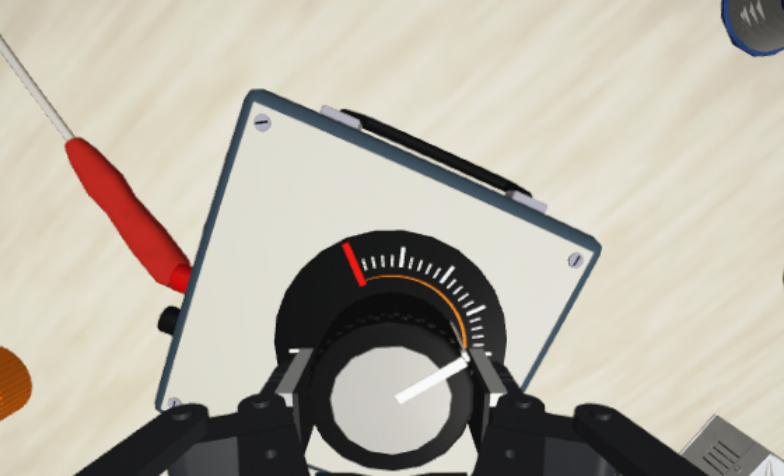

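The knob is level and hasn't slipped. Its underside is at 110 mm, so 6 mm is left to go.

>>> move_arm(
  steps=[
    [0, 0, 0, 0, -0.0004, -0.0005, 0.045],
    [0, 0, 0, 0, 0, -0.0005, 0.045],
  ],
)

```text
clock: 12.55
eef_pos: [594.1, 75.3, 113.3]
tool_rot: [-3.141, -0.0, 2.209]
force: [-1.0, -2.7, -1.1]
width: 52.4
gripper_force: 64.1
```

>>> move_arm(
  steps=[
    [0, 0, 0, 0, 0, -0.0005, 0.045],
    [0, 0, 0, 0, 0, 0, 0.045],
  ],
)

```text
clock: 12.75
eef_pos: [594.1, 75.3, 112.5]
tool_rot: [-3.141, -0.0, 2.209]
force: [-1.2, -1.8, -3.7]
width: 52.0
gripper_force: 63.9
```

>>> move_arm(
  steps=[
    [0, 0, 0, 0, 0, -0.0005, 0.045],
    [0, 0, 0, 0, 0, 0, 0.045],
  ],
)

```text
clock: 12.95
eef_pos: [594.1, 75.3, 112.0]
tool_rot: [-3.141, -0.0, 2.209]
force: [-1.0, -1.2, -3.8]
width: 52.3
gripper_force: 63.8
```

>>> move_arm(
  steps=[
    [0, 0, 0, 0, 0, -0.0005, 0.045],
    [0, 0, 0, 0, 0, 0, 0.045],
  ],
)

```text
clock: 13.15
eef_pos: [594.1, 75.3, 111.6]
tool_rot: [-3.141, -0.0, 2.209]
force: [-0.9, -1.2, -4.0]
width: 52.6
gripper_force: 63.8
```

>>> move_arm(
  steps=[
    [0, 0, 0, 0, 0, -0.0005, 0.045],
    [0, 0, 0, 0, 0, 0, 0.045],
  ],
)

```text
clock: 13.35
eef_pos: [594.3, 75.3, 111.2]
tool_rot: [3.142, -0.0, 2.209]
force: [-0.6, -0.9, -5.0]
width: 52.2
gripper_force: 63.8
```

```bash
python3 -c "
from m import *
top()"
```

```text
eef [594.3  75.3 111.2] top z 141.2 underside 107.2 tilt deg [-0.1  0.3] 6317
```

>>> move_arm(
  steps=[
    [0, 0, 0, 0, 0, -0.0005, 0.045],
    [0, 0, 0, 0, 0, 0, 0.045],
  ],
)

```text
clock: 13.6
eef_pos: [594.4, 75.3, 110.8]
tool_rot: [3.141, 0.0, 2.209]
force: [-1.0, -0.8, -4.6]
width: 52.2
gripper_force: 63.8
```

>>> move_arm(
  steps=[
    [0, 0, 0, 0, 0, -0.0005, 0.045],
    [0, 0, 0, 0, 0, 0, 0.045],
  ],
)

```text
clock: 13.8
eef_pos: [594.4, 75.2, 110.3]
tool_rot: [3.141, 0.0, 2.209]
force: [-0.0, -1.5, -3.3]
width: 52.0
gripper_force: 63.9
```

>>> move_arm(
  steps=[
    [0, 0, 0, 0, 0, -0.0005, 0.045],
    [0, 0, 0, 0, 0, 0, 0.045],
  ],
)

```text
clock: 14.0
eef_pos: [594.4, 75.3, 109.8]
tool_rot: [3.141, 0.0, 2.209]
force: [0.3, -1.1, -3.6]
width: 51.9
gripper_force: 63.9
```

>>> move_arm(
  steps=[
    [0, 0, 0, 0, 0, -0.0005, 0.045],
    [0, 0, 0, 0, 0, 0, 0.045],
  ],
)

```text
clock: 14.2
eef_pos: [594.4, 75.3, 109.4]
tool_rot: [3.141, 0.0, 2.209]
force: [-0.0, -1.0, -3.4]
width: 52.4
gripper_force: 63.9
```

>>> move_arm(
  steps=[
    [0, 0, 0, 0, 0, -0.0005, 0.045],
    [0, 0, 0, 0, 0, 0, 0.045],
  ],
)

```text
clock: 14.4
eef_pos: [594.5, 75.3, 109.2]
tool_rot: [3.141, 0.0, 2.209]
force: [-1.0, -0.3, 0.0]
width: 52.2
gripper_force: 64.2
```

>>> move_arm(
  steps=[
    [0, 0, 0, 0, 0, -0.0005, 0.045],
    [0, 0, 0, 0, 0, 0, 0.045],
  ],
)

```text
clock: 14.6
eef_pos: [594.5, 75.3, 109.1]
tool_rot: [3.141, 0.0, 2.209]
force: [-2.1, 0.1, 4.8]
width: 52.1
gripper_force: 64.8
```

>>> move_arm(
  steps=[
    [0, 0, 0, 0, 0, -0.0005, 0.045],
    [0, 0, 0, 0, 0, 0, 0.045],
  ],
)

```text
clock: 14.8
eef_pos: [594.5, 75.3, 109.0]
tool_rot: [3.141, -0.0, 2.209]
force: [-4.0, -1.0, 8.9]
width: 52.2
gripper_force: 65.3
```

```bash
python3 -c "
from m import *
top(); print(telemetry.read_state()['force'])"
```

```text
eef [594.5  75.3 109. ] top z 139.1 underside 105.1 tilt deg [-0.1  0.3] 6299
[-2.59037371 -1.11150687  9.46888197]
```

>>> move_arm(
  steps=[
    [0, 0, 0, 0, 0, -0.0005, 0.045],
    [0, 0, 0, 0, 0, 0, 0.045],
  ],
)

```text
clock: 15.05
eef_pos: [594.5, 75.3, 109.0]
tool_rot: [3.14, 0.0, 2.209]
force: [-4.0, -1.8, 12.4]
width: 52.2
gripper_force: 65.7
```

>>> move_arm(
  steps=[
    [0, 0, 0, 0, 0, -0.0003, 0.045],
    [0, 0, 0, 0, 0, 0, 0.045],
  ],
)

```text
clock: 15.25
eef_pos: [594.5, 75.3, 109.0]
tool_rot: [3.14, -0.0, 2.209]
force: [-4.4, -1.5, 14.1]
width: 52.7
gripper_force: 65.9
```

```bash
python3 -c "
from m import *
top(); print(telemetry.read_state()['force'])"
```

```text
eef [594.5  75.3 109. ] top z 139.1 underside 105.1 tilt deg [-0.2  0.4] 6323
[-4.74968876 -1.03719481 14.64004367]
```

>>> move_arm(
  steps=[
    [0, 0, 0, 0, 0, 0.001, 0.045],
    [0, 0, 0, 0, 0, 0.001, 0.045],
  ],
)

```text
clock: 15.5
eef_pos: [594.5, 75.3, 109.2]
tool_rot: [3.141, 0.0, 2.209]
force: [-0.1, -0.3, -2.9]
width: 52.3
gripper_force: 64.0
```

>>> move_arm(
  steps=[
    [0, 0, 0, 0, 0, 0.0008, 0.045],
    [0, 0, 0, 0, 0, 0, 0.045],
  ],
)

```text
clock: 15.7
eef_pos: [594.3, 75.3, 109.4]
tool_rot: [-3.141, -0.0, 2.209]
force: [-0.5, 0.1, -2.8]
width: 52.3
gripper_force: 63.9
```

```bash
python3 -c "
from m import *
top(); s=telemetry.read_state();print(s['force'],s['torque'],s['qpos'])"
```

```text
eef [594.3  75.3 109.4] top z 139.3 underside 105.3 tilt deg [-0.1  0.2] 6309
[ 0.62635102 -0.82958131 -2.70839663] [-0.01816232 -0.01125551  0.00860508] [-0.28005674  0.71617411  0.17229503  1.77510486 -0.18324919  0.66609884
  0.63366525]
```

>>> move_arm(
  steps=[
    [0, 0, 0, 0, 0, 0.0005, 0.045],
    [0, 0, 0, 0, 0, 0, 0.045],
  ],
)

```text
clock: 15.95
eef_pos: [594.1, 75.3, 109.9]
tool_rot: [-3.141, -0.0, 2.209]
force: [0.2, 0.2, -4.4]
width: 52.2
gripper_force: 63.9
```

>>> move_arm(
  steps=[
    [0, 0, 0, 0, 0, 0.0005, 0.045],
    [0, 0, 0, 0, 0, 0, 0.045],
  ],
)

```text
clock: 16.15
eef_pos: [594.1, 75.3, 110.6]
tool_rot: [-3.141, -0.0, 2.209]
force: [0.2, 0.3, -4.7]
width: 52.3
gripper_force: 63.7
```

It sits at home height (top at about 139 mm, firm stop). I'll settle it onto the seat again with a firm but permitted push and take a picture before turning.

>>> move_arm(
  steps=[
    [0, 0, 0, 0, 0, -0.001, 0.045],
    [0, 0, 0, 0, 0, -0.001, 0.045],
    [0, 0, 0, 0, 0, 0, 0.045],
  ],
)

```text
clock: 16.45
eef_pos: [594.5, 75.2, 109.2]
tool_rot: [3.141, 0.0, 2.209]
force: [-1.0, -0.1, -0.8]
width: 52.1
gripper_force: 64.2
```

>>> move_arm(
  steps=[
    [0, 0, 0, 0, 0, -0.001, 0.045],
    [0, 0, 0, 0, 0, 0, 0.045],
  ],
)

```text
clock: 16.65
eef_pos: [594.5, 75.2, 109.1]
tool_rot: [3.141, 0.0, 2.209]
force: [-3.5, -1.0, 7.2]
width: 52.1
gripper_force: 65.0
```

>>> move_arm(
  steps=[
    [0, 0, 0, 0, 0, -0.0008, 0.045],
    [0, 0, 0, 0, 0, 0, 0.045],
  ],
)

```text
clock: 16.85
eef_pos: [594.5, 75.2, 109.0]
tool_rot: [3.14, 0.0, 2.209]
force: [-4.7, 0.7, 12.1]
width: 52.1
gripper_force: 65.6
```

```bash
python3 -c "
from m import *
top(); s=telemetry.read_state();print(s['force'],s['torque'])
s,d=eyes.get_image('scene'); c=cal('scene'); x,y=px(c,[592,76,115])[0].astype(int); cv2.imwrite('pics/s5.png',cv2.resize(s[y-30:y+30,x-40:x+40],None,fx=8,fy=8,interpolation=2))"
```

```text
eef [594.5  75.2 109. ] top z 139.1 underside 105.1 tilt deg [-0.1  0.4] 6308
[-4.78987354e+00  2.45694152e-03  1.21554770e+01] [-0.06825032  0.96008209  0.02317031]
```

View pics/s5.png

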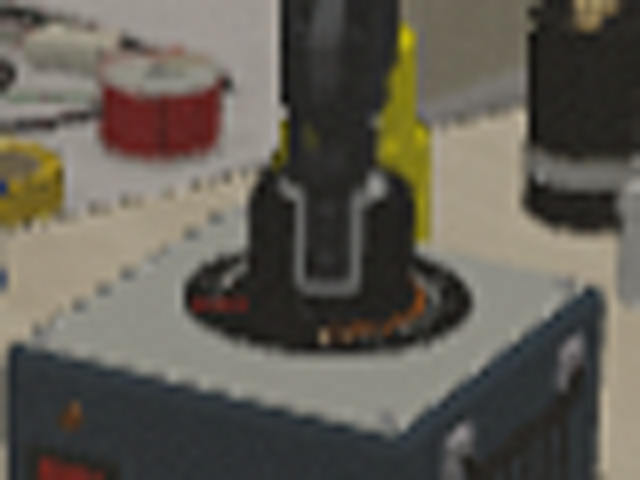

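The picture shows the knob low over the dial, with the fingers (ending at y=295) clear of the plate and the knob's bottom at about y=318. It is home, so now I turn it.

>>> move_arm(
  steps=[
    [0, 0, 0, 0, 0, 0.0012, 0.045],
    [0, 0, 4, 5e-05, 0.0001, 0, 0.045],
    [0, 0, 4, 3e-05, 0.0001, 0, 0.045],
    [0, 0, 4, 3e-05, 0.0001, 0, 0.045],
  ],
)

```text
clock: 17.35
eef_pos: [594.7, 76.1, 109.1]
tool_rot: [3.14, -0.0, 2.421]
force: [-2.7, 1.3, 4.4]
width: 52.1
gripper_force: 64.9
```

```bash
python3 -c "
from m import *
s=telemetry.read_state();print(s['force'],s['torque'],s['qpos'],s['tool_rot'])"
```

```text
[-2.67242154  1.26613067  4.36716574] [ 0.22296616  0.48656206 -0.12594924] [-0.24354018  0.71247597  0.11208652  1.77392287 -0.12079285  0.66088074
  0.7872478 ] [ 3.14030985e+00 -3.80437548e-05  2.42114755e+00]
```

>>> move_arm(
  steps=[
    [0, 0, 4, 0, 0.00012, 0, 0.045],
    [0, 0, 4, 0, 0.00012, 0, 0.045],
    [0, 0, 4, -3e-05, 0.00012, 0, 0.045],
    [0, 0, 4, -3e-05, 0.00012, 0, 0.045],
    [0, 0, 4, -5e-05, 0.00012, 0, 0.045],
  ],
)

```text
clock: 17.85
eef_pos: [594.8, 76.7, 109.1]
tool_rot: [3.14, 0.001, 2.77]
force: [-1.3, 0.9, 5.9]
width: 52.2
gripper_force: 64.8
```

>>> move_arm(
  steps=[
    [0, 0, 4, -5e-05, 0.00012, 0, 0.045],
    [0, 0, 4, -5e-05, 0.00012, 0, 0.045],
    [0, 0, 4, -6e-05, 0.00011, 0, 0.045],
    [0, 0, 4, -6e-05, 0.00011, 0, 0.045],
    [0, 0, 4, -8e-05, 0.0001, 0, 0.045],
  ],
)

```text
clock: 18.35
eef_pos: [594.6, 77.4, 109.1]
tool_rot: [3.14, 0.002, 3.119]
force: [-1.0, 1.3, 4.8]
width: 52.3
gripper_force: 64.8
```

```bash
python3 -c "
from m import *
s=telemetry.read_state();print(s['force'],s['torque'],s['qpos'],s['tool_rot']);look();top()"
```

```text
[-0.99009318  1.27480293  4.76323381] [ 0.29799364  0.39063446 -0.12039493] [-0.12330139  0.70918287 -0.08373622  1.77056326  0.08720815  0.6637061
  1.29277647] [3.14044123e+00 1.51261836e-03 3.11915144e+00]
eef [594.6  77.4 109.1] yaw 178.7 F [-1.   1.3  4.8] M [ 0.3   0.39 -0.12] q7 1.2927764652186702
cap [591.7  75.4] [33.5 36.2] tool [  2.8  -2.  -29.8]
line az fit 20.5 mean -25.8 3997
eef [594.6  77.4 109.1] top z 139.1 underside 105.1 tilt deg [-0.2  0.4] 6352
```

>>> move_arm(
  steps=[
    [0, 0, 4, -0.0001, 8e-05, 0, 0.045],
    [0, 0, 4, -0.0001, 8e-05, 0, 0.045],
    [0, 0, 4, -0.0001, 7e-05, 0, 0.045],
    [0, 0, 4, -0.0001, 6e-05, 0, 0.045],
    [0, 0, 4, -0.0001, 5e-05, 0, 0.045],
  ],
)

```text
clock: 18.95
eef_pos: [594.2, 77.9, 109.1]
tool_rot: [3.141, 0.002, -2.816]
force: [-0.6, 1.5, 5.3]
width: 52.3
gripper_force: 64.9
```

```bash
python3 -c "
from m import *
s=telemetry.read_state();print(s['force'],s['torque'],s['tool_rot'])"
```

```text
[-0.6301249   1.4583408   5.32701786] [ 0.49231981  0.39785712 -0.12370082] [ 3.14097408e+00  2.14695383e-03 -2.81641567e+00]
```

>>> move_arm(
  steps=[
    [0, 0, 2, 0, 0, 0, 0.045],
    [0, 0, 1, 0, 0, 0, 0.045],
    [0, 0, 0, 0, 0, 0, 0.045],
  ],
)

```text
clock: 19.25
eef_pos: [594.2, 78.0, 109.1]
tool_rot: [3.141, 0.002, -2.766]
force: [-2.5, 1.1, 5.1]
width: 52.2
gripper_force: 64.9
```

```bash
python3 -c "
from m import *
s=telemetry.read_state();print(s['force'],s['torque'],s['tool_rot'])"
```

```text
[-2.47919547  1.12509953  5.08042909] [ 0.40947647  0.37910849 -0.04559857] [ 3.14084575e+00  2.13359704e-03 -2.76643084e+00]
```

>>> move_arm(
  steps=[
    [0, 0, 1, 0, 0, 0, 0.045],
    [0, 0, 1, 0, 0, 0, 0.045],
  ],
)

```text
clock: 19.45
eef_pos: [594.1, 78.0, 109.1]
tool_rot: [3.141, 0.002, -2.731]
force: [-1.9, 2.3, 6.1]
width: 52.3
gripper_force: 64.9
```

```bash
python3 -c "
from m import *
s=telemetry.read_state();print(s['torque'],np.degrees(s['tool_rot'][2]))"
```

```text
[ 0.42626921  0.40698183 -0.11960872] -156.4958430159637
```

>>> move_arm(
  steps=[
    [0, 0, 1, 0, 0, 0, 0.045],
    [0, 0, 1, 0, 0, 0, 0.045],
  ],
)

```text
clock: 19.65
eef_pos: [594.1, 78.0, 109.1]
tool_rot: [3.141, 0.002, -2.696]
force: [-2.8, 2.0, 6.1]
width: 52.3
gripper_force: 64.9
```

```bash
python3 -c "
from m import *
s=telemetry.read_state();print(s['torque'],np.degrees(s['tool_rot'][2]))
im=look(); cv2.imwrite('pics/w6.png',cv2.resize(im[:400,100:460],None,fx=1.5,fy=1.5))"
```

```text
[ 0.45801915  0.40393867 -0.12801299] -154.49011803957873
eef [594.1  78.  109.1] yaw -154.5 F [-2.8  2.   6.1] M [ 0.46  0.4  -0.13] q7 1.6358089375303655
cap [591.9  77.5] [37.6 38. ] tool [  2.2   0.5 -29.8]
line az fit 153.4 mean 134.4 484
```

View pics/w6.png

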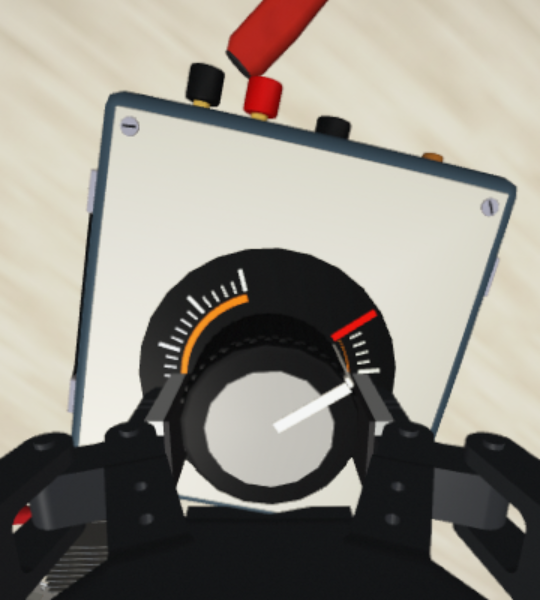

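The line (277,428)→(350,388) is now nearly parallel to the red bar (333,337)→(376,313). I'll feel for the stop.

>>> move_arm(
  steps=[
    [0, 0, 1, 0, 0, 0, 0.045],
    [0, 0, 0.5, 0, 0, 0, 0.045],
  ],
)

```text
clock: 19.9
eef_pos: [594.0, 78.1, 109.1]
tool_rot: [3.141, 0.002, -2.67]
force: [-1.1, 2.1, 4.9]
width: 51.8
gripper_force: 64.9
```

```bash
python3 -c "
from m import *
s=telemetry.read_state();print(s['torque'],np.degrees(s['tool_rot'][2]))"
```

```text
[ 0.46364226  0.47022391 -0.06785084] -153.00332032228823
```

>>> move_arm(
  steps=[
    [0, 0, 1, 0, 0, 0, 0.045],
    [0, 0, 0.5, 0, 0, 0, 0.045],
  ],
)

```text
clock: 20.1
eef_pos: [594.0, 78.1, 109.1]
tool_rot: [3.141, 0.002, -2.644]
force: [-1.9, 2.9, 5.2]
width: 52.0
gripper_force: 65.0
```

```bash
python3 -c "
from m import *
s=telemetry.read_state();print(s['torque'],np.degrees(s['tool_rot'][2]))"
```

```text
[ 0.46675665  0.47594852 -0.14977614] -151.49908183573254
```

>>> move_arm(
  steps=[
    [0, 0, 1, 0, 0, 0, 0.045],
    [0, 0, 0, 0, 0, 0, 0.045],
  ],
)

```text
clock: 20.3
eef_pos: [594.0, 78.1, 109.1]
tool_rot: [3.141, 0.002, -2.627]
force: [-1.8, 3.1, 6.6]
width: 52.6
gripper_force: 65.0
```

```bash
python3 -c "
from m import *
s=telemetry.read_state();print(s['torque'],np.degrees(s['tool_rot'][2]))"
```

```text
[ 0.47672245  0.45212923 -0.09068203] -150.4978440904627
```

>>> move_arm(
  steps=[
    [0, 0, 1, 0, 0, 0, 0.045],
    [0, 0, 0, 0, 0, 0, 0.045],
  ],
)

```text
clock: 20.5
eef_pos: [593.9, 78.2, 109.1]
tool_rot: [3.141, 0.002, -2.609]
force: [-2.7, 3.3, 5.3]
width: 52.3
gripper_force: 65.0
```

```bash
python3 -c "
from m import *
s=telemetry.read_state();print(s['torque'],np.degrees(s['tool_rot'][2]))"
```

```text
[ 0.43107953  0.53918782 -0.06685607] -149.49517455483993
```

>>> move_arm(
  steps=[
    [0, 0, 1.5, 0, 0, 0, 0.045],
    [0, 0, 0, 0, 0, 0, 0.045],
  ],
)

```text
clock: 20.7
eef_pos: [593.9, 78.1, 109.1]
tool_rot: [3.141, 0.002, -2.583]
force: [-2.9, 1.9, 5.7]
width: 52.4
gripper_force: 65.0
```

```bash
python3 -c "
from m import *
s=telemetry.read_state();print(s['torque'],np.degrees(s['tool_rot'][2]))"
```

```text
[ 0.53644826  0.49314144 -0.05110518] -147.98452417765395
```

>>> move_arm(
  steps=[
    [0, 0, 1.5, 0, 0, 0, 0.045],
    [0, 0, 0, 0, 0, 0, 0.045],
  ],
)

```text
clock: 20.9
eef_pos: [593.9, 78.2, 109.1]
tool_rot: [3.141, 0.002, -2.557]
force: [-1.4, 1.7, 6.4]
width: 52.4
gripper_force: 65.0
```

```bash
python3 -c "
from m import *
s=telemetry.read_state();print(s['torque'],np.degrees(s['tool_rot'][2]))
im=look(); cv2.imwrite('pics/w7.png',cv2.resize(im[180:340,180:400],None,fx=3.5,fy=3.5,interpolation=2))"
```

```text
[ 0.47409994  0.5520447  -0.0396112 ] -146.4834535689871
eef [593.9  78.2 109.1] yaw -146.5 F [-1.4  1.7  6.4] M [ 0.47  0.55 -0.04] q7 1.7396405639809418
cap [591.8  77.4] [37.5 37.9] tool [  2.1   0.6 -29.8]
line az fit 160.6 mean 144.6 473
```

View pics/w7.png

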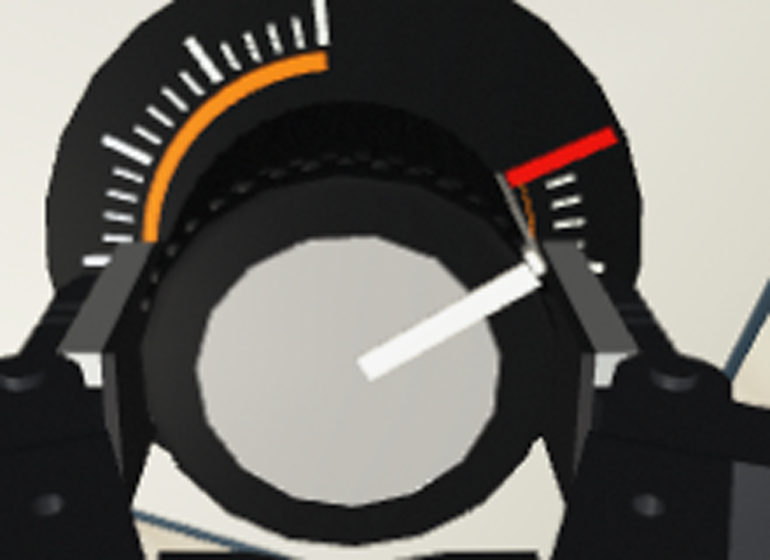

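```bash
python3 - <<'E'
from h import *
c=cal("wrist"); s=telemetry.read_state(); az=lambda v:np.degrees(np.arctan2(v[1],v[0]))
f=lambda u:np.array([180,180])+(np.array(u)+.5)/3.5-.5
L=plane(c,f([[370,368],[535,275]]),138.2); B=plane(c,f([[510,178],[617,133]]),99.5); C=plane(c,f([[348,372]]),138.2)[0]
S=plane(c,f([[502,178]]),104.5)[0]
print("line",az(L[1]-L[0]),"bar",az(B[1]-B[0]),"bar in from cap",az(B[0]-C),az(B[1]-C),"C",C,"line end from C",az(L[1]-C),"side line bottom",S,az(S-C))
print(s["torque"],s["force"])
E
```

```text
line 155.62896671729018 bar 147.62104513562832 bar in from cap 149.70858108665803 148.89970799327656 C [591.64272797  77.28631399 138.2       ] line end from C 153.46952143407898 side line bottom [566.55086374  89.13480831 104.5       ] 154.72310221443695
[ 0.45750913  0.5397409  -0.05470197] [-2.10535518  2.12069377  6.40157555]
```

>>> move_arm(
  steps=[
    [0, 0, 1, 0, 0, 0, 0.045],
  ],
)

```text
clock: 21.05
eef_pos: [593.9, 78.2, 109.1]
tool_rot: [3.141, 0.002, -2.539]
force: [-1.5, 1.6, 6.0]
width: 52.1
gripper_force: 65.0
```

```bash
python3 -c "
from m import *
s=telemetry.read_state();print(s['torque'],np.degrees(s['tool_rot'][2]))"
```

```text
[ 0.48802532  0.56455487 -0.16323019] -145.50030503801565
```

>>> move_arm(
  steps=[
    [0, 0, 1, 0, 0, 0, 0.045],
  ],
)

```text
clock: 21.15
eef_pos: [593.7, 78.2, 109.1]
tool_rot: [3.141, 0.002, -2.522]
force: [-3.2, 2.1, 6.3]
width: 52.5
gripper_force: 65.0
```

```bash
python3 -c "
from m import *
s=telemetry.read_state();print(s['torque'],np.degrees(s['tool_rot'][2]))"
```

```text
[ 0.48189359  0.60063985 -0.19764858] -144.4907588736948
```

>>> move_arm(
  steps=[
    [0, 0, 0, 0, 0, 0, 0.045],
    [0, 0, 0, 0, 0, 0, 0.045],
  ],
)

```text
clock: 21.35
eef_pos: [593.7, 78.2, 109.1]
tool_rot: [3.141, 0.002, -2.522]
force: [-2.6, 1.8, 6.2]
width: 52.4
gripper_force: 65.0
```

```bash
python3 -c "
from m import *
s=telemetry.read_state();print(s['torque'],np.degrees(s['tool_rot'][2]))"
```

```text
[ 0.46482666  0.60160381 -0.06473455] -144.51484113753583
```

>>> move_arm(
  steps=[
    [0, 0, 1, 0, 0, 0, 0.045],
  ],
)

```text
clock: 21.45
eef_pos: [593.6, 78.1, 109.1]
tool_rot: [3.141, 0.001, -2.505]
force: [-3.0, 1.4, 8.3]
width: 52.2
gripper_force: 65.0
```

```bash
python3 -c "
from m import *
s=telemetry.read_state();print(s['torque'],s['tool_rot'][2])"
```

```text
[ 0.47269606  0.68798053 -0.1900424 ] -2.5048926875051354
```

>>> move_arm(
  steps=[
    [0, 0, 1, 0, 0, 0, 0.045],
  ],
)

```text
clock: 21.55
eef_pos: [593.5, 78.1, 109.1]
tool_rot: [3.141, 0.001, -2.487]
force: [-2.6, 2.0, 7.9]
width: 52.0
gripper_force: 65.1
```

```bash
python3 -c "
from m import *
s=telemetry.read_state();print(s['torque'],s['tool_rot'][2])"
```

```text
[ 0.48744031  0.75907878 -0.25136845] -2.4872352820696966
```

>>> move_arm(
  steps=[
    [0, 0, 0, 0, 0, 0, 0.045],
    [0, 0, 0, 0, 0, 0, 0.045],
  ],
)

```text
clock: 21.75
eef_pos: [593.5, 78.1, 109.1]
tool_rot: [3.141, 0.001, -2.488]
force: [-2.6, 1.7, 7.2]
width: 52.3
gripper_force: 65.1
```

```bash
python3 -c "
from m import *
s=telemetry.read_state();print(s['torque'],s['tool_rot'][2])"
```

```text
[ 0.46320168  0.73638791 -0.14587876] -2.487613027281651
```

Torque climbs past the friction level and holds, so this is the end stop. I'll relax the twist and the push, then open the fingers and look.

>>> move_arm(
  steps=[
    [0, 0, -2, 0, 0, 0.0006, 0.045],
    [0, 0, -2, 0, 0, 0.0004, 0.045],
    [0, 0, 0, 0, 0, 0, 0.045],
    [0, 0, 0, 0, 0, 0, 0.045],
  ],
)

```text
clock: 22.15
eef_pos: [593.7, 77.7, 109.2]
tool_rot: [3.141, 0.001, -2.555]
force: [-0.3, 4.4, -0.6]
width: 52.1
gripper_force: 64.3
```

```bash
python3 -c "
from m import *
s=telemetry.read_state();print(s['torque'],s['tool_rot'][2])"
```

```text
[ 0.81985716  0.12055677 -0.06034661] -2.555403692641689
```

>>> move_arm(
  steps=[
    [0, 0, 0, 0, 0, 0, 0.065],
    [0, 0, 0, 0, 0, 0, 0.065],
    [0, 0, 0, 0, 0, 0, 0.065],
    [0, 0, 0, 0, 0, 0, 0.065],
  ],
)

```text
clock: 22.55
eef_pos: [593.6, 76.3, 109.2]
tool_rot: [-3.141, -0.0, -2.556]
force: [-0.4, 0.5, 0.4]
width: 65.0
gripper_force: 0.0
```

```bash
python3 -c "
from m import *
s=telemetry.read_state();print(s['torque'],s['force'],s['tool_rot'][2],s['width'])
top();im=look(); cv2.imwrite('pics/w8.png',cv2.resize(im[180:340,180:400],None,fx=3.5,fy=3.5,interpolation=2))"
```

```text
[-0.01265496  0.01516841  0.0118676 ] [-0.35308819  0.47842526  0.353701  ] -2.5560596387128047 64.97134149460825
eef [593.6  76.3 109.2] top z 139.1 underside 105.1 tilt deg [-0.3  0.3] 6337
eef [593.6  76.5 109.2] yaw -146.4 F [-0.5 -0.2 -0.1] M [ 0.    0.01 -0.02] q7 1.7410333592513558
cap [591.8  76.6] [37.5 37.7] tool [  1.4   1.  -29.8]
line az fit 158.6 mean 138.6 501
```

View pics/w8.png

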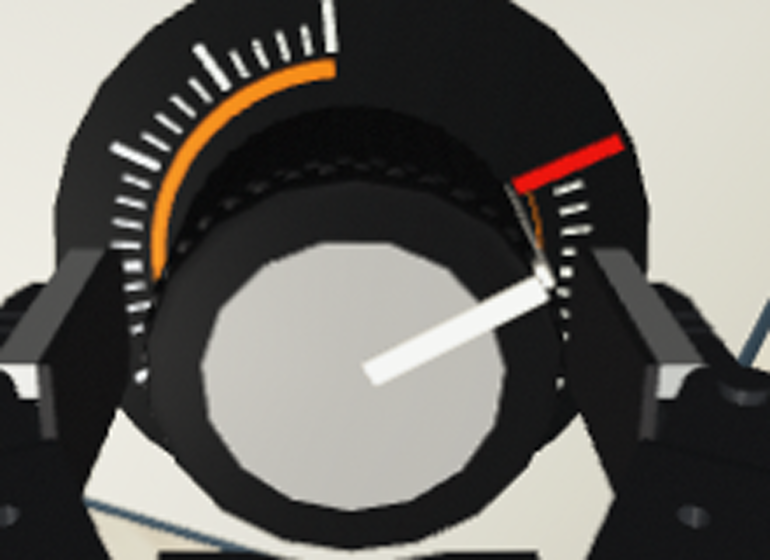

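The fingers are off the knob (width 65). The line runs (372,373)→(543,288), its side stripe ends at (513,187) right beside the inner end of the red bar at (517,187), and the bar's outer end is at (622,142).

```bash
python3 - <<'E'
from h import *
c=cal("wrist"); az=lambda v:np.degrees(np.arctan2(v[1],v[0]))
f=lambda u:np.array([180,180])+(np.array(u)+.5)/3.5-.5
L=plane(c,f([[372,373],[543,288]]),138.2); B=plane(c,f([[517,187],[622,142]]),99.5); C=plane(c,f([[352,376]]),138.2)[0]
S=plane(c,f([[513,187]]),104.5)[0]; A=np.array([592.5,75.6,0])
print("line",az(L[1]-L[0]),az(L[1]-C),"bar",az(B[1]-B[0]),az(B[0]-C),az(B[1]-C),az(B[0]-A),"C",C,"stripe",S,az(S-C))
import cell
eyes.get_image("wrist")
for t in ["knob_pointer","zero_mark","shaft_seat","knob"]:
    for r in finder.pinpoint("wrist",t)[:1]: P=w(c,r["location"]); print(t,round(r["confidence"],2),P.round(1),az(P-C))
E
```

```text
line 152.547701948455 150.69883685948574 bar 148.15425179653352 147.6873025110341 147.86588938395414 147.05022578194763 C [591.6080542   76.56260952 138.2       ] stripe [566.48462651  89.87391597 104.5       ] 152.08372879253167
knob_pointer 0.62 [570.2  90.3 102.6] 147.28873315604747
zero_mark 0.8 [568.8  92.1 102.6] 145.81758611409631
```

The line is about 3–4° past the bar: backlash between knob and shaft, while the shaft itself is at its stop. I'll recentre the grip, take that back gently and release.

>>> move_arm(
  steps=[
    [0, 0, 0, -0.0009, 0.0014, 0, 0.065],
    [0, 0, 0, 0, 0, 0, 0.045],
    [0, 0, 0, 0, 0, 0, 0.045],
    [0, 0, 0, 0, 0, 0, 0.045],
  ],
)

```text
clock: 23.3
eef_pos: [593.6, 77.7, 110.0]
tool_rot: [-3.14, 0.001, -2.556]
force: [-0.1, -2.4, 5.4]
width: 51.8
gripper_force: 62.8
```

```bash
python3 -c "
from m import *
s=telemetry.read_state();print(s['torque'],s['force'],s['tool_rot'][2])"
```

```text
[-0.56168124 -0.15431162 -0.00835215] [-0.12658138 -2.42586093  5.35549858] -2.5560806713208994
```

>>> move_arm(
  steps=[
    [0, 0, -1, 0, 0, 0, 0.045],
    [0, 0, -1, 0, 0, 0, 0.045],
    [0, 0, -1, 0, 0, 0, 0.045],
  ],
)

```text
clock: 23.6
eef_pos: [594.0, 77.8, 110.0]
tool_rot: [-3.14, 0.002, -2.609]
force: [1.5, -2.2, 4.6]
width: 51.9
gripper_force: 62.8
```

```bash
cat > a.py <<'E'
from m import *
s=telemetry.read_state();print(s['torque'],s['force'],s['tool_rot'][2],s["width"])
c=cal("wrist"); im,d=eyes.get_image("wrist"); az=lambda v:np.degrees(np.arctan2(v[1],v[0]))
A=np.array([592.,76.1]); hsv=cv2.cvtColor(im,cv2.COLOR_BGR2HSV)
def pca(m,z,rmin,rmax):
    Q=plane(c,np.argwhere(m)[:,::-1],z)[:,:2]; r=np.linalg.norm(Q-A,axis=1); t=abs((az((Q-A).T)-149+180)%360-180)
    Q=Q[(r>rmin)&(r<rmax)&(t<30)]; v=cv2.fitLine(Q.astype(np.float32),cv2.DIST_HUBER,0,.01,.01).ravel()[:2]; v*=np.sign(v@(Q.mean(0)-A)); return az(v).round(1),len(Q),az(Q.mean(0)-A).round(1)
print("line",pca(im.min(2)>225,138.2,3,25),"bar",pca(cv2.inRange(hsv,(0,150,120),(6,255,255))>0,99.5,20,60))
E
python3 a.py
```

```text
[-0.65135432 -0.36981179  0.0739984 ] [ 1.5000251  -2.22033528  4.60753033] -2.6090690624362036 51.86817984941525
line (np.float32(148.8), 318, np.float64(142.3)) bar (np.float32(148.7), 168, np.float64(147.9))
```

The line is at 148.8° and the bar at 148.7°, with under 0.1 N m on the knob, so the shaft was not dragged off its stop. I'll let go.

>>> move_arm(
  steps=[
    [0, 0, 0, 0, 0, 0, 0.085],
    [0, 0, 0, 0, 0, 0, 0.085],
    [0, 0, 0, 0, 0, 0, 0.085],
    [0, 0, 0, 0, 0, 0, 0.085],
    [0, 0, 0, 0, 0, 0, 0.085],
  ],
)

```text
clock: 24.15
eef_pos: [592.4, 78.5, 109.0]
tool_rot: [3.141, -0.0, -2.608]
force: [0.1, 0.9, 0.4]
width: 85.0
gripper_force: 0.0
```

```bash
python3 a.py; python3 -c "
from m import *
top()"
```

```text
[-0.01551152 -0.03551316 -0.00627027] [0.1113665  0.94037303 0.37085446] -2.607783044733355 85.02009673117902
line (np.float32(148.9), 308, np.float64(142.4)) bar (np.float32(148.5), 163, np.float64(148.0))
eef [592.4  78.5 109.1] top z 139.2 underside 105.2 tilt deg [-0.2  0.3] 6315
```

>>> move_arm(
  steps=[
    [0, 0, 0, 0, 0, 0.01, 0.085],
    [0, 0, 0, 0, 0, 0.025, 0.085],
    [0, 0, 0, 0, 0, 0.035, 0.085],
    [0, 0, 0, 0, 0, 0.02, 0.085],
    [0, 0, 0, 0, 0, 0, 0.085],
  ],
)

```text
clock: 24.75
eef_pos: [594.9, 79.0, 203.3]
tool_rot: [-3.139, 0.007, -2.608]
force: [-0.3, -0.5, -0.1]
width: 84.9
gripper_force: 0.0
```

```bash
sed -i 's/e\[2\]+50/155/; s/e\[2\]+15/125/' m.py; python3 a.py; python3 -c "
from m import *
top()"
```

```text
[-0.01211237 -0.04523436 -0.00728951] [-0.34223018 -0.47986077 -0.07375456] -2.607989246368227 84.92175322506037
line (np.float32(149.6), 75, np.float64(144.3)) bar (np.float32(149.3), 72, np.float64(147.9))
eef [593.7  78.6 201.4] top z 139.2 underside 105.2 tilt deg [-0.1  0.4] 2259
```

The knob is still home and level with the gripper clear, and its line (149.6°) matches the bar (149.3°).

```bash
python3 -c "
from cell import ctrl
print(ctrl.finish_job())"
```

```text
the job is handed in; nothing more can be done
None
```

The job is handed in: the knob sits level at home height, turned to its anticlockwise stop with its white line within about 1° of the red zero bar and the gripper clear. I never felt a distinct 10–18 N snap; it met a firm stop under about 17 N, but lifted 1–2 mm under a light pull before I pressed it home again, so the clip may not be latched.

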